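# Find the waterlogged side of a grinding wheel and hold it down

## Task

One side of the grinding wheel on the balancing stand has soaked up water and is heavy, though you cannot see which: slacken the brass lock nut by hand until the wheel runs free, then turn the wheel by hand to find its heavy side; the bearings drag and it stops well short of the bottom, so let it roll in (or feel it) from both sides and split the difference. Finish holding the wheel still by its rim with the heavy side straight down and the nut left slack: do not let go, the balance weights are set next. Leave the cup, the bowl and the jar alone.

Things in the scene. Friction and masses are not known exactly. Their poses are not given: they have to be found in the camera images.
- stand: Green cast-iron balancing stand, fixed: base 270 x 170 x 14 mm, two narrow pillars at x = -85 and +85 mm (round bearing housings, tops 158 mm above the table). Origin under the middle of the base, on the table. x axis = the wheel's axis (level, pointing roughly away from the robot), y level in the wheel's plane, z up.
- hub (a point): Centre of the wheel on the level arbor axis, 130 mm above the table; does not move. Bearing drag: let go, the wheel rolls slowly (up to about 1 rad/s) towards heavy side down and stops after 2 to 5 s with the heavy side still about 20 to 27 degrees from the bottom, on the side it came from. It stays put if let go with the heavy side within about 20 to 27 degrees of straight up or down.
- wheel: Off-white grinding wheel, 200 mm across, 30 mm thick, upright in the stand's y-z plane; steel flanges 88 mm across stand 10 mm off each face. Origin at its centre, x along the axis. 1.7 kg, carried by the bearings: it only turns. Grip it across the 30 mm anywhere along the top of the rim. Soaked side: about 280 g, 65 mm from the axis, at an unknown angle to the coloured lines.
- wheel_turn (a joint): Turn of the wheel about the stand's +x axis, rad; 0 with the blue line straight up; growing values carry the top of the wheel towards the stand's -y (clockwise as seen from the robot). No stops. Says nothing about where the heavy side is.
- blue_mark (a point): Outer end, on the rim (100 mm from the axis, mid-thickness), of the blue wax-pencil line. Lines 7 mm wide run from the flange out across the rim on both faces: blue, then red a third of a turn on in the positive sense, then yellow a third further.
- nut_mid (a point): Centre (half-way up) of the brass hex lock nut: 24 mm across flats, 24 mm high, axis upright, from 166 to 190 mm above the table, on top of the pillar at the stand's x = +85 mm; 8 mm clear below it before the housing, a 14 mm stud end stands 8 mm above it. At joint value 0 one pair of flats faces along the stand's x (the others 60 degrees on).
- nut (a joint): Turn of the lock nut about the upright axis, rad; 0 = tight, growing values slacken it, anticlockwise from above, up to a stop at 2.4. Starts between 0 and 0.2; the wheel is clamped until about 0.7 and free above that. Drag 0.25 N m; stays where it is left.
- cup: White porcelain cup, 80 mm wide, 62 mm high, origin under its foot; a bystander.
- bowl: White porcelain bowl, 116 mm wide, 58 mm high, origin under its foot; a bystander.
- glaze_jar: Blue glaze jar with white cap, 64 mm wide, 85 mm high, origin under its foot; a bystander.

How it is judged:
On the way, in this order (a step that is already met when the one before it is completed fails the run):
1. the lock nut is slackened so that the wheel runs free (joint nut beyond 0.8) (value of joint nut above 0.8 rad), for 0.2 s.
2. the wheel is turned by hand: fingers on it while it turns (contact force between the fingers and wheel above 1 N and (velocity of joint wheel_turn above 0.08 rad/s or velocity of joint wheel_turn below -0.08 rad/s)), for 0.15 s.
At the end, for the whole second after the job is handed in: The fingers grip the wheel (more than 3 N) and it is still (under 0.1 rad/s) with the heavy side straight down within 10 degrees; the lock nut is still slack (beyond 0.75 rad); cup, bowl and jar within 30 mm of where they were (height (world z) of soak below 0.075 m and y of soak in the frame of stand between -0.0116 and 0.0116 m and velocity of joint wheel_turn between -0.1 and 0.1 rad/s and contact force between the fingers and wheel above 3 N and value of joint nut above 0.75 rad and distance of each of cup, bowl, glaze_jar from where it was at the start of the episode below 0.03 m); the arm keeps its last pose, push and grip.
It fails at once if the cup is knocked (moved by more than 40 mm or tipped) (distance of cup from where it was at the start of the episode above 0.04 m or angle between cup's own z axis and vertical above 0.4 rad).
It fails at once if the bowl is knocked (moved by more than 40 mm or tipped) (distance of bowl from where it was at the start of the episode above 0.04 m or angle between bowl's own z axis and vertical above 0.4 rad).
It fails at once if the glaze jar is knocked (moved by more than 40 mm or tipped) (distance of glaze_jar from where it was at the start of the episode above 0.04 m or angle between glaze_jar's own z axis and vertical above 0.4 rad).
It also fails if it takes over 72 s, if anything falls off the work surface, if the arm or the gripper's body presses on something with over 40 N, if the wrist force passes 120 N, or if a joint passes its speed limit or range.

## Robot

A 6-joint arm with a two-finger parallel gripper is mounted at the origin on the work surface. World frame = base frame: x ahead of the robot, y to its left, z up, the work surface at z = 0. Lengths are in m, angles in rad, forces in N, time in s.
With the tool pointing down it reaches from about 0.4 to 0.825 m from the base axis. Payload 7 kg.
Tool frame: the origin (TCP) lies between the finger pads; the fingertips stand arm.nose_length ahead of it and the grasp point (between the pads) is the TCP (arm.nose_length is the distance from the TCP to the fingertips, in m); x points along the fingers, z is the direction in which the jaws open and shut, and the axes are right-handed (so a half turn about x gives the same grasp; the last joint's range is limited). The gripper opens to 88 mm and grips with 3 to 60 N. Pads are 19 mm wide; open, the fingers measure 130 mm over their backs; the gripper's body (78 mm by 193 mm) begins 47 mm behind the grasp point.
Start: joints at [1.56, 0.359, 0.012, 0, -1.224, -0.288], TCP at [0.199, 0.645, 0.246] pointing down, gripper open.
Joint ranges: [-3.07, 3.07], [-1.43, 2.12], [-1.02, 1.25], [-3.03, 1.67], [-3.05, -0], [-3.03, 3.03]. Speed limits (rad/s): [2.39, 2.39, 3.01, 3.14, 3.14, 3.14].

## Interface

Orientations are given as [roll, pitch, yaw] about the fixed x, y, z axes, in that order (R = Rz(yaw) Ry(pitch) Rx(roll)).
In Python, from station import arm, viewer, spotter gives the robot as it stands.
- The arm moves only by the shell command python3 -m handwheel 'ROWS' [FORCE]. ROWS is a JSON object of lists of equal length, an entry for each row: "gripper": the gripper command: -1 is shut, 1 is fully open, values between are in proportion; "travel": the shift along the world's x, y, z each as a share of 500 mm, from -1 to 1, a list of three; "spin": the turn about the world's z as a share of 45 degrees, from -1 to 1. A call has 1 to 20 rows; each row is the pose to reach, as a shift and turn from the pose commanded when the call began; what a row does not reach only later rows make up. A row lasts 1/10 s, in which the tool goes at most 50 mm and 8.59 degrees, less where a joint would pass 70% of its speed; a pose out of reach is approached as far as the arm can. A call with a number of a shift or a turn outside -1 to 1 is refused whole. A call with a gripper value outside its range is refused whole. The fingers move at their own pace and stop on an object; FORCE is the grip in N (left out, the last holds). Time passes only in rows, so rows that repeat a pose let the fingers close. It gives the time, the measured TCP pose, the force and the opening at its end, in the units of the state.
- arm.get_state(): the state, without advancing time (a new reading comes with each control period).
- viewer.grab_frame(name): name is "side" or "top"; returns a dict with "pixels" (480x640x3 uint8, blue, green, red), "fx", "fy", "cx", "cy" (pixels), "eye" and "attitude" of the camera in the world. Camera axes: x right, y down, z forward; pixel columns grow to the right and rows downward; lengths in m; the calibration is good to about 2 mm. A picture is of the moment at which its call begins. There is no depth.
- arm.job_done(): hands the job in, once; it reports no verdict.
Trained networks look in the newest picture that a camera, given by its name, has taken for a name from the list of things; names that differ only in an ending like _2 or _b are one class to them, and where a whole thing is asked for, a point or a joint stands for the part that bears it (a point fixed in the world has none). Each returns a list of dicts, best first, with "conf" (0 to 1); they miss things now and then, are a little off and sometimes report something else, mostly with a low value. They report only what shows in the picture. A call takes as long as a camera call.
- spotter.spot_in(camera, label): "rect" ([left, top, right, bottom] in pixels, round what is visible of it).
- spotter.tip_of(camera, label): "at" ([column, row] in pixels: a listed point, or the origin of a listed thing).
The state is a dict: "t": time; "q": joint angles; "qd": joint speeds; "joint_efforts": joint torques, N m; "eef_pos": TCP position; "ee_rot": TCP orientation; "force": force on the tool from outside, world axes, zero at the start; "moment": the same for the moment, N m; "width": finger opening in m.
Only numpy, scipy, OpenCV 4.12 (cv2) and the standard library are available. Lean on these libraries where they do the work, as an engineer would, in place of code of your own. Each camera call takes 0.05 s, during which the arm holds its last target.

## Working session

There is one attempt and no reset: what is moved stays moved. The work goes in short steps, Python scripts to look and compute and a shell command to move; the robot and the scene stay as the last step left them, time stands still between calls to the robot, and variables do not carry over. Pictures are saved under pics/ and viewed, and the job is handed in when it is done.

```bash
ls; mkdir -p pics
python3 - <<'E'
from station import arm,viewer,spotter
import cv2,numpy as np
s=arm.get_state()
print({k:np.round(v,3).tolist() for k,v in s.items()}, arm.nose_length)
for c in ("side","top"):
    f=viewer.grab_frame(c)
    cv2.imwrite(f"pics/{c}0.png",f["pixels"])
    print(c,f["fx"],f["fy"],f["cx"],f["cy"],np.round(f["eye"],4).tolist(),np.round(f["attitude"],4).tolist())
    for n in ("stand","hub","wheel","blue_mark","nut_mid","cup","bowl","glaze_jar"):
        try: print(n,[ (np.round(d["at"],1).tolist(),round(d["conf"],2)) for d in spotter.tip_of(c,n)[:2]])
        except Exception as e: print(n,e)
E
```

```text
pics
{'t': 0.0, 'q': [1.56, 0.359, 0.011, -0.0, -1.224, -0.288], 'qd': [0.001, 0.0, 0.0, -0.001, -0.001, -0.0], 'joint_efforts': [0.001, -58.273, 29.304, 6.997, 0.007, -0.0], 'eef_pos': [0.199, 0.645, 0.245], 'ee_rot': [0.103, 1.569, -1.766], 'force': [-0.696, -0.497, -0.023], 'moment': [0.027, 0.012, 0.002], 'width': 0.087} 0.019
side 435.0480709154233 435.0480709154233 318.14350904704935 248.00179756619684 [0.3849, -0.5326, 0.8042] [-2.4462, 0.0162, -0.2488]
stand [([344.7, 324.1], 0.89)]
hub [([350.6, 288.4], 0.59)]
wheel [([352.0, 292.1], 0.86)]
blue_mark [([348.6, 330.9], 0.73)]
nut_mid [([399.1, 276.5], 0.76), ([345.6, 324.9], 0.4)]
cup [([266.5, 209.3], 0.9)]
bowl [([337.6, 172.3], 0.97)]
glaze_jar [([310.1, 473.3], 0.77)]
top 442.2173496041793 442.2173496041793 315.65377697036405 243.68947502298852 [0.445, -0.0053, 1.0305] [-3.054, -0.0114, -1.5628]
stand [([350.0, 239.1], 0.94)]
hub [([359.0, 235.3], 0.83)]
wheel [([356.0, 236.4], 0.63)]
blue_mark [([405.4, 253.4], 0.7)]
nut_mid [([376.0, 190.3], 0.51)]
cup [([177.4, 284.1], 0.86)]
bowl [([155.0, 190.4], 0.91)]
glaze_jar [([461.2, 301.9], 0.86)]
```

View pics/side0.png

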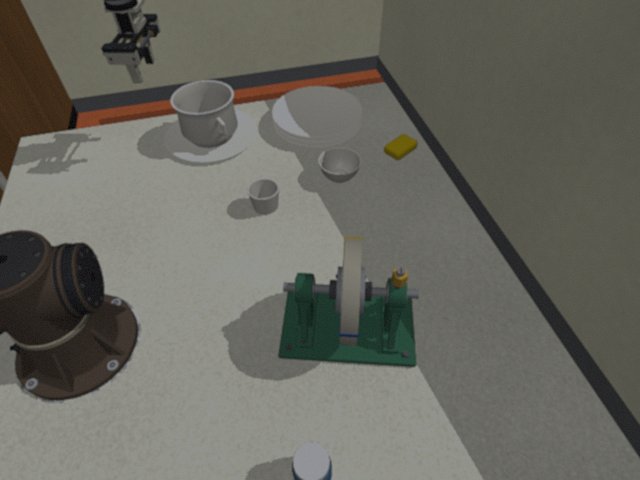

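View pics/top0.png

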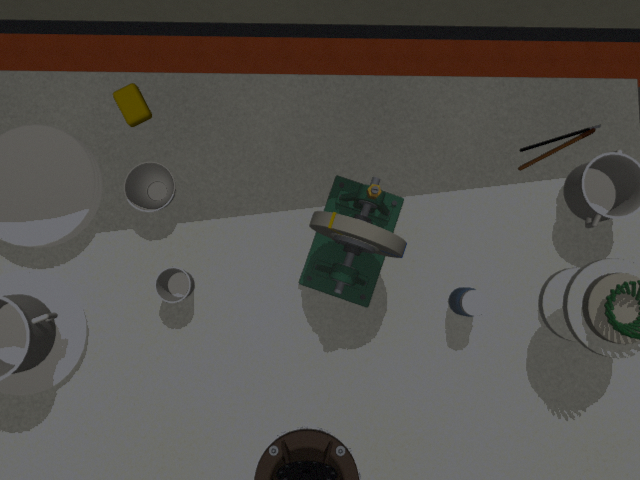

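```bash
cat > h.py <<'E'
import numpy as np,cv2
from scipy.spatial.transform import Rotation as Ro
from scipy.optimize import least_squares
def Rm(a): return Ro.from_euler('xyz',a).as_matrix()
def proj(f,P):
    p=(np.atleast_2d(P)-np.array(f["eye"]))@Rm(f["attitude"])
    return np.c_[f["fx"]*p[:,0]/p[:,2]+f["cx"],f["fy"]*p[:,1]/p[:,2]+f["cy"]]
def back(f,uv,z):
    d=Rm(f["attitude"])@np.array([(uv[0]-f["cx"])/f["fx"],(uv[1]-f["cy"])/f["fy"],1.])
    e=np.array(f["eye"]); return e+d*(z-e[2])/d[2]
def stand(p):
    c,s=np.cos(p[2]),np.sin(p[2]); R=np.array([[c,-s,0],[s,c,0],[0,0,1]])
    return lambda q: np.atleast_2d(q)@R.T+np.array([p[0],p[1],0])
def rim(th,r=.1,x=0): # positive: top towards -y
    return np.array([x,-r*np.sin(th),.13+r*np.cos(th)])
E
python3 - <<'E'
from h import *
from station import viewer,spotter
D={}
for c in ("side","top"):
    f=viewer.grab_frame(c); D[c]=(f,{n:spotter.tip_of(c,n) for n in ("stand","hub","nut_mid","blue_mark","cup","bowl","glaze_jar")})
L={"stand":[0,0,0],"hub":[0,0,.13],"nut_mid":[.085,0,.178]}
def res(p):
    S=stand(p);r=[]
    for f,d in D.values():
        for n,l in L.items():
            if d[n]: r.append(proj(f,S(l))[0]-d[n][0]["at"])
    return np.concatenate(r)
o=least_squares(res,[.5,-.05,-.3],loss="soft_l1"); print(o.x,np.round(o.fun.reshape(-1,2),1).tolist())
S=stand(o.x); print("hub",S([0,0,.13]),"nut",S(L["nut_mid"]))
for c,(f,d) in D.items():
    for n in("cup","bowl","glaze_jar"): print(c,n,back(f,d[n][0]["at"],0).round(3))
    im=f["pixels"].copy()
    def pt(P,col):
        for u in proj(f,S(P)): cv2.circle(im,tuple(int(v*8) for v in u),12,col,-1,shift=3)
    for n,l in L.items(): pt(l,(0,0,255))
    for a in(-.135,.135):
        for b in(-.085,.085): pt([a,b,.014],(255,0,255))
    for x in(-.015,.015):
        for t in np.arange(-90,91,15): pt(rim(np.radians(t),x=x),(255,255,0))
    cr=im[220:380,260:440] if c=="side" else im[160:320,280:430]
    cv2.imwrite(f"pics/{c}1.png",cv2.resize(cr,None,fx=3.5,fy=3.5,interpolation=cv2.INTER_CUBIC))
E
```

```text
[ 0.54192474 -0.09861064 -0.35703162] [[2.4, 2.4], [3.1, -32.5], [-1.2, 0.2], [2.7, -1.1], [-0.8, 1.3], [-0.6, 1.6]]
hub [[ 0.54192474 -0.09861064  0.13      ]] nut [[ 0.6215645  -0.12831768  0.178     ]]
side cup [0.44  0.287 0.   ]
side bowl [0.663 0.365 0.   ]
side glaze_jar [ 0.412 -0.359  0.   ]
top cup [0.438 0.302 0.   ]
top bowl [0.668 0.359 0.   ]
top glaze_jar [ 0.412 -0.357  0.   ]
```

View pics/side1.png

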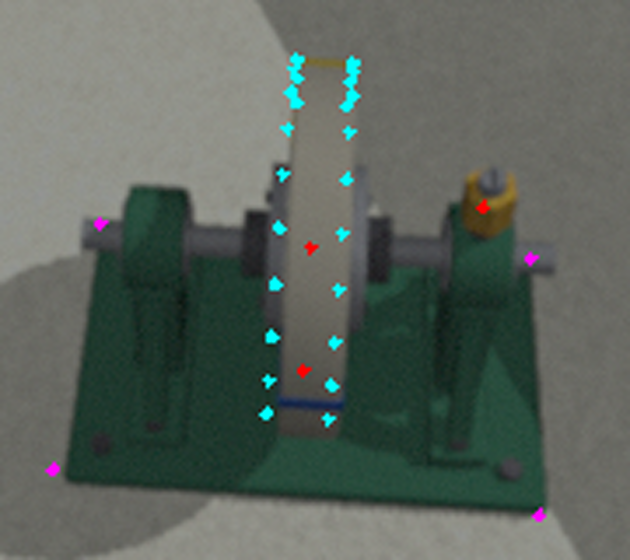

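View pics/top1.png

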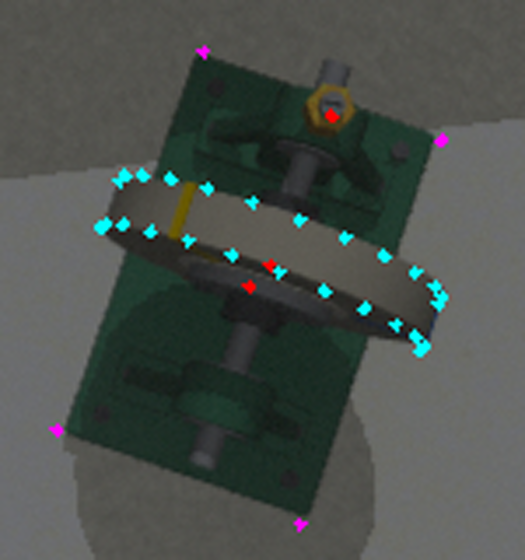

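Run:
```python
from h import *
a=cv2.imread("pics/side0.png");b=cv2.imread("pics/top0.png")
cv2.imwrite("pics/side2.png",cv2.resize(cv2.convertScaleAbs(a[300:375,270:425],alpha=2.2),None,fx=5,fy=5,interpolation=cv2.INTER_CUBIC))
cv2.imwrite("pics/top2.png",cv2.resize(cv2.convertScaleAbs(b[170:310,295:410],alpha=2.5),None,fx=4.2,fy=4.2,interpolation=cv2.INTER_CUBIC))
cv2.imwrite("pics/nut2.png",cv2.resize(cv2.convertScaleAbs(b[175:205,360:390],alpha=2.5),None,fx=16,fy=16,interpolation=cv2.INTER_CUBIC))
```

```text
(no output)
```

View pics/side2.png

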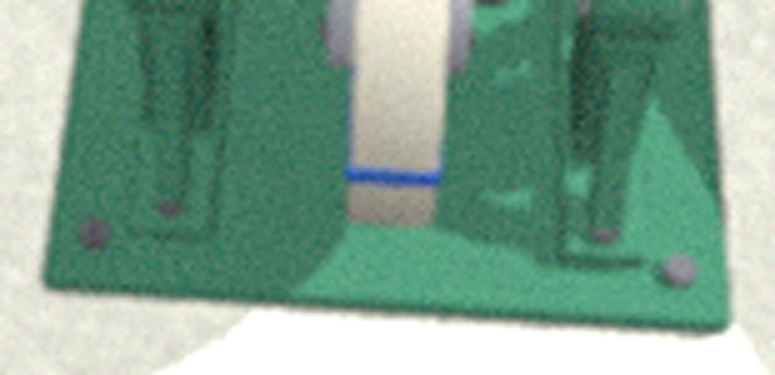

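View pics/top2.png

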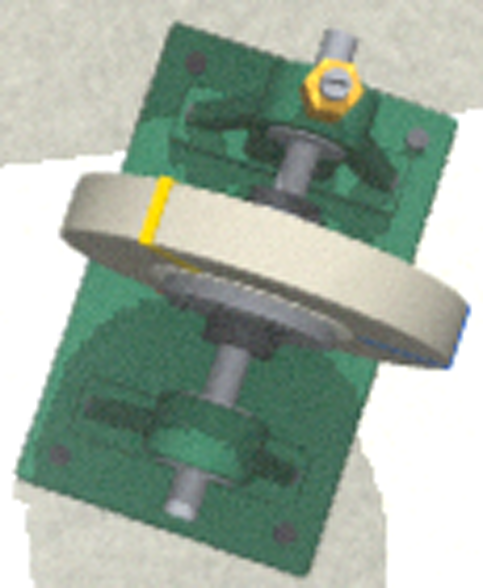

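View pics/nut2.png

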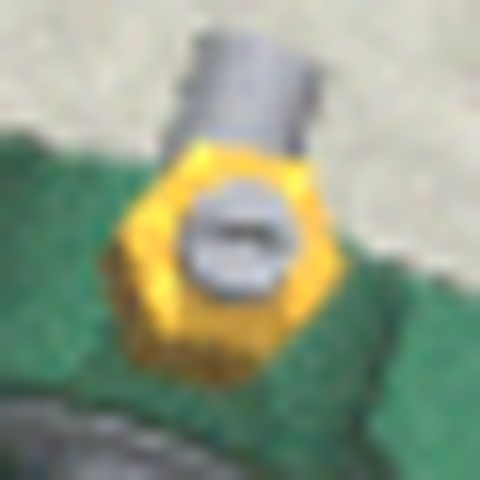

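```bash
cat > fit.py <<'E'
from h import *
from station import viewer
T=viewer.grab_frame("top");Sd=viewer.grab_frame("side")
A=[(T,[.135,.085,.013],(336.7,175.2)),(T,[.135,-.085,.013],(404,198.1)),(T,[-.135,.085,.013],(299,283.1)),(T,[-.135,-.085,.013],(367.6,307.4)),
(Sd,[-.135,-.085,.013],(279.2,357)),(Sd,[.135,-.085,.013],(415.6,365)),(T,[.085,0,.198],(375,189.7)),
(T,[.085,0,.178],(376,190.3)),(Sd,[.085,0,.178],(399.1,276.5))]
def res(p):
    r=[]
    for f,l,u in A:
        o=p[4:7] if f is T else p[7:10]
        g=dict(f,eye=np.array(f["eye"])+o,attitude=f["attitude"])
        r.append(proj(g,stand(p)(l))[0]-u)
    return np.concatenate([np.concatenate(r),p[4:]/.002*1.0])
o=least_squares(res,np.r_[.54,-.1,-.35,0,np.zeros(6)],loss="soft_l1")
p=o.x;print(p.round(4),np.round(o.fun[:18].reshape(-1,2),1).tolist())
S=stand(p);print("hub",S([0,0,.13]),"nut",S([.085,0,.178]))
E
python3 fit.py
cat >> fit.py <<'E'
uv=np.array([(205,145),(315,160),(347,265),(120,245)])/16+[360,175]
g=dict(T,eye=np.array(T["eye"])+p[4:7])
V=np.array([back(g,u,.19) for u in uv]);print(V.round(4))
c=S([.085,0,.19])[0]; d=V-c; print("r",np.hypot(d[:,0],d[:,1]).round(4),"ang",np.degrees(np.arctan2(d[:,1],d[:,0])-p[2]).round(1))
c2=(V[2]+V[3])/2; d=V-c2; print(c2,"ang",np.degrees(np.arctan2(d[:,1],d[:,0])-p[2]).round(1))
E
python3 fit.py
```

```text
[ 5.442e-01 -1.003e-01 -3.235e-01  2.654e-01  5.000e-04  5.000e-04
  7.000e-04 -5.000e-04 -5.000e-04 -1.000e-04] [[-0.5, -1.1], [1.0, -0.5], [-0.7, 0.4], [1.0, 0.4], [-1.7, -0.7], [0.8, -0.0], [0.4, -0.6], [-2.1, 0.9], [0.1, 1.1]]
hub [[ 0.54418069 -0.10025057  0.13      ]] nut [[ 0.62477061 -0.12727398  0.178     ]]
[ 5.442e-01 -1.003e-01 -3.235e-01  2.654e-01  5.000e-04  5.000e-04
  7.000e-04 -5.000e-04 -5.000e-04 -1.000e-04] [[-0.5, -1.1], [1.0, -0.5], [-0.7, 0.4], [1.0, 0.4], [-1.7, -0.7], [0.8, -0.0], [0.4, -0.6], [-2.1, 0.9], [0.1, 1.1]]
hub [[ 0.54418069 -0.10025057  0.13      ]] nut [[ 0.62477061 -0.12727398  0.178     ]]
[[ 0.6363 -0.1236  0.19  ]
 [ 0.6346 -0.1369  0.19  ]
 [ 0.6218 -0.1407  0.19  ]
 [ 0.624  -0.1132  0.19  ]]
r [0.0121 0.0138 0.0137 0.0141] ang [ 36.4 -25.7 -84.  111.9]
[ 0.62287165 -0.12695605  0.19      ] ang [ 32.7 -21.6 -76.  104. ]
```

Run:
```python
from h import *
from station import arm
s=arm.get_state();R=Rm(s["ee_rot"]);print(R.round(3), "jaw ang",np.degrees(np.arctan2(R[1,2],R[0,2])))
```

```text
[[-0.     0.956 -0.294]
 [ 0.    -0.294 -0.956]
 [-1.    -0.    -0.   ]] jaw ang -107.1193696941019
```

```bash
python3 -m handwheel '{"gripper":[1,1,1,1,1,1,1,1,1,1,1,1,1],"travel":[[0,0,0.12],[0.1,-0.1,0.12],[0.4,-0.9,0.12],[0.4,-0.9,0.12],[0.4,-0.9,0.12],[0.4,-0.9,0.12],[0.4,-0.9,0.12],[0.4,-0.9,0.12],[0.4,-0.9,0.12],[0.4,-0.9,0.12],[0.4,-0.9,0.12],[0.4,-0.9,0.12],[0.4,-0.9,0.12]],"spin":[0,0,-0.56,-0.56,-0.56,-0.56,-0.56,-0.56,-0.56,-0.56,-0.56,-0.56,-0.56]}' 30
```

```text
t: 3.2
eef_pos: [0.3991, 0.194, 0.306]
ee_rot: [-3.081, 1.57, 0.89]
force: [-1.0, 1.1, -0.3]
width: 0.0877
```

```bash
python3 -m handwheel '{"gripper":[1,1,1,1,1,1,1,1,1,1],"travel":[[0.45,-0.642,0],[0.45,-0.642,0],[0.45,-0.642,0],[0.45,-0.642,0],[0.45,-0.642,0],[0.45,-0.642,0],[0.45,-0.642,0],[0.45,-0.642,0],[0.45,-0.642,-0.08],[0.45,-0.642,-0.1]],"spin":[0,0,0,0,0,0,0,0,0,0]}' 30
python3 - <<'E'
from h import *
from station import arm,viewer
s=arm.get_state();R=Rm(s["ee_rot"]);print(s["eef_pos"],s["q"],"jaw ang",np.degrees(np.arctan2(R[1,2],R[0,2])))
f=viewer.grab_frame("side");cv2.imwrite("pics/s3.png",cv2.resize(f["pixels"][150:380,260:500],None,fx=2.5,fy=2.5))
E
```

```text
t: 4.2
eef_pos: [0.6226, -0.1253, 0.2505]
ee_rot: [-0.977, 1.564, 2.995]
force: [-0.9, -0.1, -0.9]
width: 0.0875
[ 0.62256526 -0.12527442  0.25047645] [ 0.10718487  0.29481722 -0.06813287 -0.00190856 -1.21475794  0.72452291] jaw ang -132.38444793598222
```

View pics/s3.png

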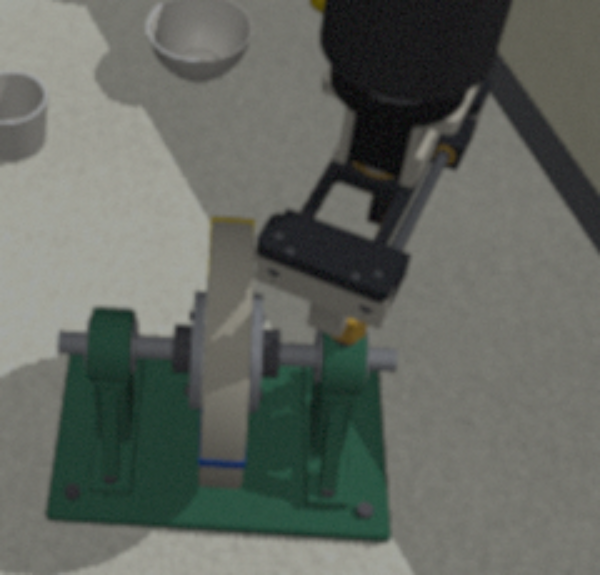

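The picture shows the gripper over the brass nut (nut at about (350,330) in the crop), clear of the wheel. I'll descend and close.

```bash
python3 -m handwheel '{"gripper":[1,1,1,1,-1,-1,-1,-1,-1,-1],"travel":[[0,0,-0.06],[0,0,-0.12],[0,0,-0.14],[0,0,-0.14],[0,0,-0.14],[0,0,-0.14],[0,0,-0.14],[0,0,-0.14],[0,0,-0.14],[0,0,-0.14]],"spin":[0,0,0,0,0,0,0,0,0,0]}' 30
python3 - <<'E'
from h import *
from station import arm,viewer
s=arm.get_state();print(s["eef_pos"],s["force"],s["moment"],s["width"])
f=viewer.grab_frame("side");cv2.imwrite("pics/s4.png",cv2.resize(f["pixels"][200:330,330:460],None,fx=4,fy=4))
E
```

```text
t: 5.25
eef_pos: [0.6237, -0.126, 0.1857]
ee_rot: [2.316, 1.571, 0.007]
force: [-0.2, -0.4, 0.1]
width: 0.045
[ 0.62371863 -0.12604352  0.18573314] [-0.24293246 -0.35374827  0.14579808] [0.00802081 0.00928437 0.06173093] 0.045006042517326164
```

View pics/s4.png

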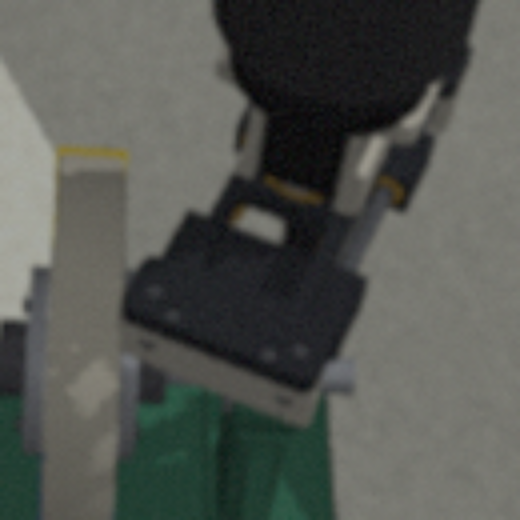

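```bash
python3 -m handwheel '{"gripper":[-1,-1,-1,-1,-1],"travel":[[0,0,0],[0,0,0],[0,0,0],[0,0,0],[0,0,0]],"spin":[0,0,0,0,0]}' 30
python3 -c "
from station import arm
s=arm.get_state();print(s['eef_pos'],s['force'],s['moment'],s['width'])"
```

```text
t: 5.8
eef_pos: [0.6236, -0.1261, 0.1855]
ee_rot: [-0.417, 1.57, -2.726]
force: [-1.1, -1.1, -0.3]
width: 0.0237
[ 0.62355708 -0.12609856  0.1854883 ] [-1.08421725 -1.14043508 -0.34889883] [-0.43813628  0.22374814 -0.05870473] 0.023711491148968786
```

```bash
python3 -m handwheel '{"gripper":[-1,-1,-1,-1,-1,-1,-1,-1,-1],"travel":[[0,0,0],[0,0,0],[0,0,0],[0,0,0],[0,0,0],[0,0,0],[0,0,0],[0,0,0],[0,0,0]],"spin":[0.13,0.26,0.39,0.52,0.65,0.78,0.91,1,1]}' 35
python3 -c "
from station import arm
s=arm.get_state();print(s['eef_pos'],s['force'],s['moment'],s['width'],s['q'])"
```

```text
t: 6.7
eef_pos: [0.6234, -0.1266, 0.1855]
ee_rot: [-0.768, 1.57, -2.291]
force: [-1.7, -4.7, -0.7]
width: 0.0239
[ 0.62337295 -0.12662357  0.185525  ] [-1.66690644 -4.74126523 -0.68770031] [-1.70053787  0.36905182  0.24552056] 0.02386195924328039 [ 1.06349296e-01  3.38177675e-01 -1.60955364e-01  8.83448319e-04
 -1.07250678e+00  1.51170353e+00]
```

```bash
python3 -m handwheel '{"gripper":[-1,-1,-1,-1,-1],"travel":[[0,0,0],[0,0,0],[0,0,0],[0,0,0],[0,0,0]],"spin":[0.12,0.24,0.36,0.4,0.4]}' 35
python3 -c "
from station import arm
s=arm.get_state();print(s['eef_pos'],s['force'],s['moment'],s['width'],s['q'])"
```

```text
t: 7.2
eef_pos: [0.6234, -0.1269, 0.1855]
ee_rot: [-0.872, 1.57, -2.083]
force: [-0.6, -6.0, -1.0]
width: 0.0237
[ 0.62344939 -0.12685004  0.18553454] [-0.63995336 -6.04399245 -1.03770617] [-2.2029435   0.19711146 -0.00972117] 0.023672659377942128 [ 1.06117050e-01  3.38255837e-01 -1.60936960e-01  1.17690585e-03
 -1.07233973e+00  1.82339010e+00]
```

```bash
python3 -m handwheel '{"gripper":[1,1,1,1,1,1,1],"travel":[[0,0,0],[0,0,0],[0,0,0],[0,0,0.1],[0,0,0.2],[0,0,0.28],[0,0,0.28]],"spin":[0,0,0,0,0,0,0]}' 30
python3 - <<'E'
from h import *
from station import arm,viewer
s=arm.get_state();print(s["eef_pos"],s["force"],s["moment"],s["width"])
for c in("side","top"):
    f=viewer.grab_frame(c);cv2.imwrite(f"pics/{c}5.png",cv2.convertScaleAbs(f["pixels"],alpha=1.5 if c=="top" else 1))
E
```

```text
t: 7.9
eef_pos: [0.6262, -0.1261, 0.3331]
ee_rot: [1.138, 1.559, -0.071]
force: [1.0, -0.1, -0.3]
width: 0.0743
[ 0.62619953 -0.12613915  0.33305423] [ 1.00948645 -0.0811499  -0.32692389] [-0.08634942 -0.07713878  0.01225281] 0.07429601085541124
```

View pics/side5.png

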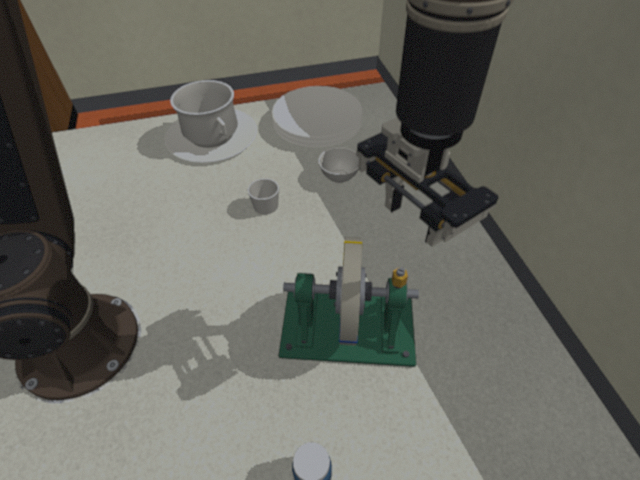

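View pics/top5.png

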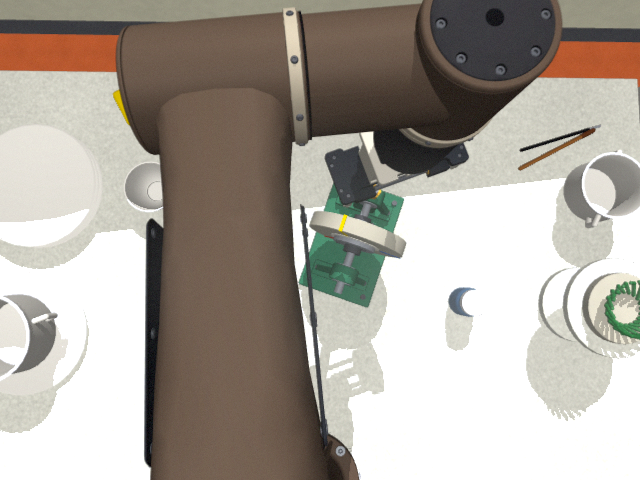

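```bash
cat >> h.py <<'E'
P=np.array([.5442,-.1003,-.3235]); SO=stand(P)
def cscore(px):
    b,g,r=[px[...,i].astype(float) for i in range(3)]; m=b+g+r+30
    return [(b-np.maximum(r,g))/m,(r-np.maximum(b,g))/m,(np.minimum(r,g)-b)/m]
def wheel_angle(f):
    # returns list: (theta of blue implied, peak score, colour)
    th=np.radians(np.arange(0,360,.5)); e=np.array(f["eye"]); out=[]
    im=cv2.GaussianBlur(f["pixels"],(3,3),0)
    tot=np.zeros(len(th)); best=[]
    prof=[]
    for t in th:
        q=SO(np.array([rim(t,x=x) for x in np.linspace(-.01,.01,7)]))
        n=(SO(rim(t,1.1))-SO(rim(t,.1)))[0]; v=e-q[3]; 
        vis=n@v/np.linalg.norm(v)>.12
        uv=proj(f,q).astype(np.float32)
        s=cv2.remap(im,uv[None,:,0].copy(),uv[None,:,1].copy(),cv2.INTER_LINEAR)[0]
        prof.append([np.median(c) if vis else -1 for c in cscore(s)])
    prof=np.array(prof)
    for i,c in enumerate("BRY"):
        k=prof[:,i]; ok=k>-1
        if not ok.any(): continue
        base=np.median(k[ok]); w=np.where(ok,k-base,0); j=int(np.argmax(w))
        if w[j]>.06:
            idx=np.arange(j-8,j+9)%len(th); ww=np.clip(w[idx]-w[j]*.3,0,None); d=(np.arange(-8,9)*.5*ww).sum()/ww.sum()
            a=np.degrees(th[j])+d; out.append((c,round(float(w[j]),2),round(float((a-120*i)%360),1),round(a,1)))
    return out
E
python3 - <<'E'
from h import *
from station import arm,viewer
class F(dict):pass
T=viewer.grab_frame("top");S=viewer.grab_frame("side")
print(arm.get_state()["t"])
for n,f in(("top",T),("side",S)): print(n,wheel_angle(f))
T["pixels"]=cv2.imread("pics/top0.png");S["pixels"]=cv2.imread("pics/side0.png")
for n,f in(("top",T),("side",S)): print("init",n,wheel_angle(f))
S["pixels"]=cv2.imread("pics/side5.png");print("5",wheel_angle(S))
E
```

```text
8.1
top [('Y', 0.38, 97.1, np.float64(337.1))]
side [('B', 0.14, 96.1, np.float64(96.1)), ('Y', 0.19, 95.2, np.float64(335.2))]
init top [('B', 0.07, 70.3, np.float64(70.3)), ('Y', 0.33, 83.4, np.float64(323.4))]
init side [('B', 0.19, 82.9, np.float64(82.9)), ('Y', 0.1, 80.4, np.float64(320.4))]
5 [('B', 0.15, 95.7, np.float64(95.7)), ('Y', 0.19, 94.9, np.float64(334.9))]
```

```bash
python3 -m handwheel '{"gripper":[1,1,1,1,1,1,1],"travel":[[0,0,0],[-0.05,0.02,0],[-0.1,0.03,0],[-0.16,0.052,0],[-0.16,0.052,0],[-0.16,0.052,0],[-0.16,0.052,0]],"spin":[-0.17,-0.35,-0.53,-0.7,-0.87,-1,-1]}' 30
cat > look.py <<'E'
from h import *
from station import arm,viewer
import sys
for n in sys.argv[1:] or("top","side"):
    f=viewer.grab_frame(n); print(n,[(a,b,c,round(float(d),1)) for a,b,c,d in wheel_angle(f)])
s=arm.get_state();R=Rm(s["ee_rot"]);print(round(s["t"],2),np.round(s["eef_pos"],4),"jaw",np.degrees(np.arctan2(R[1,2],R[0,2])).round(1),"w",round(s["width"],4),"F",np.round(s["force"],1),"M",np.round(s["moment"],2),"q6",round(s["q"][5],2))
E
python3 look.py side
```

```text
t: 8.8
eef_pos: [0.5431, -0.0998, 0.3245]
ee_rot: [-1.122, 1.569, -3.119]
force: [0.3, 0.5, 0.3]
width: 0.0876
side [('B', 0.14, 96.5, 96.5)]
8.85 [ 0.5433 -0.0998  0.3245] jaw -114.2 w 0.088 F [-0.1 -0.  -1. ] M [ 0.05 -0.01  0.  ] q6 0.98
```

```bash
python3 -m handwheel '{"gripper":[1,1,1,1,1,1,1],"travel":[[0,0,0],[0,0,0],[0,0,0],[0,0,0],[0,0,0],[0,0,0],[0,0,0]],"spin":[-0.17,-0.35,-0.53,-0.7,-0.87,-1,-1]}' 30
python3 look.py side
```

```text
t: 9.55
eef_pos: [0.5436, -0.1, 0.3247]
ee_rot: [-0.27, 1.569, -3.05]
force: [0.2, -0.7, -0.2]
width: 0.0875
side [('B', 0.14, 96.5, 96.5), ('Y', 0.2, 95.7, 335.7)]
9.6 [ 0.5437 -0.1     0.3248] jaw -159.1 w 0.0876 F [-0.7  0.4 -0.4] M [0.04 0.   0.04] q6 0.19
```

```bash
python3 -m handwheel '{"gripper":[1,1,1,1,1,1],"travel":[[0,0,0],[0,0,0],[0,0,0],[0,0,0],[0,0,0],[0,0,0]],"spin":[-0.17,-0.35,-0.53,-0.7,-0.87,-0.87]}' 30
python3 look.py side
```

```text
t: 10.2
eef_pos: [0.5437, -0.1, 0.3252]
ee_rot: [0.399, 1.57, -3.063]
force: [0.3, -0.8, 0.3]
width: 0.0876
side [('B', 0.14, 96.6, 96.6), ('Y', 0.19, 95.8, 335.8)]
10.25 [ 0.5437 -0.1     0.3252] jaw 161.9 w 0.0876 F [-0.2  0.5 -0.7] M [ 0.07 -0.1   0.03] q6 -0.49
```

```bash
python3 -m handwheel '{"gripper":[0.4,0.4,0.4,0.4,0.4,0.4],"travel":[[0.035,0.104,-0.06],[0.035,0.104,-0.14],[0.035,0.104,-0.2],[0.035,0.104,-0.24],[0.035,0.104,-0.262],[0.035,0.104,-0.262]],"spin":[0,0,0,0,0,0]}' 20
python3 look.py
python3 - <<'E'
import cv2
from station import viewer
cv2.imwrite("pics/s6.png",cv2.resize(viewer.grab_frame("side")["pixels"][150:380,230:480],None,fx=2.5,fy=2.5))
E
```

```text
t: 10.85
eef_pos: [0.5606, -0.0481, 0.1932]
ee_rot: [0.529, 1.568, -2.931]
force: [-0.3, -0.7, 0.2]
width: 0.0616
top []
side [('B', 0.14, 96.7, 96.7), ('Y', 0.19, 95.8, 335.8)]
10.95 [ 0.5618 -0.048   0.1955] jaw 161.6 w 0.0612 F [-0.6  0.5  1.7] M [ 0.1  -0.12 -0.01] q6 -0.58
```

View pics/s6.png

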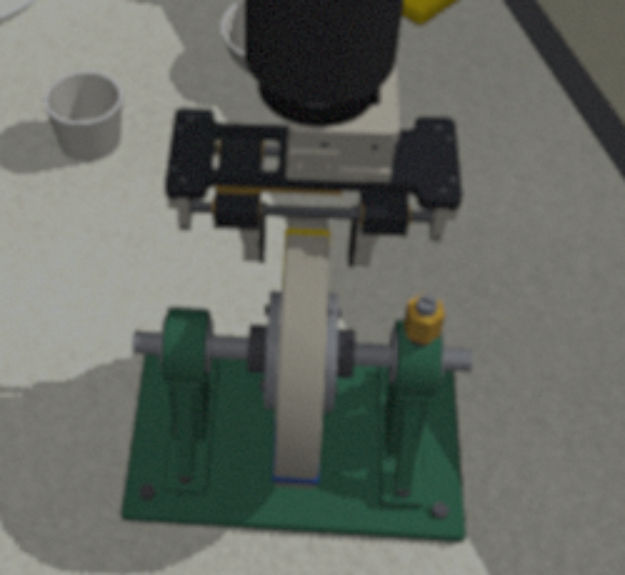

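```bash
python3 -m handwheel '{"gripper":[-1,-1,-1,-1,-1,-1],"travel":[[0,0,0],[0,0,0],[0,0,0],[0,0,0],[0,0,0],[0,0,0]],"spin":[0,0,0,0,0,0]}' 20
python3 look.py side
```

```text
t: 11.6
eef_pos: [0.5611, -0.0479, 0.1947]
ee_rot: [-0.115, 1.571, 2.704]
force: [-1.9, 2.0, 1.7]
width: 0.0302
side [('B', 0.14, 96.7, 96.7), ('Y', 0.19, 95.9, 335.9)]
11.65 [ 0.5611 -0.0479  0.1947] jaw 161.5 w 0.0299 F [-2.3 -0.   2.8] M [ 0.47  0.61 -0.18] q6 -0.58
```

```bash
python3 -m handwheel '{"gripper":[-1,-1,-1,-1,-1,-1,-1,-1,-1,-1,-1,-1,-1,-1,-1,-1,-1],"travel":[[-0.004,-0.011,0.009],[-0.008,-0.023,0.017],[-0.012,-0.036,0.024],[-0.016,-0.049,0.03],[-0.02,-0.062,0.034],[-0.025,-0.076,0.037],[-0.03,-0.09,0.039],[-0.035,-0.104,0.04],[-0.04,-0.118,0.039],[-0.044,-0.132,0.037],[-0.049,-0.146,0.034],[-0.053,-0.159,0.03],[-0.058,-0.172,0.024],[-0.062,-0.184,0.017],[-0.066,-0.196,0.009],[-0.07,-0.207,0],[-0.07,-0.207,0]],"spin":[0,0,0,0,0,0,0,0,0,0,0,0,0,0,0,0,0]}' 20
python3 look.py side
```

```text
t: 13.35
eef_pos: [0.5257, -0.1526, 0.1952]
ee_rot: [1.718, 1.57, -1.747]
force: [-1.8, -0.3, 0.9]
width: 0.0303
side [('Y', 0.34, 171.4, 51.4)]
13.4 [ 0.5257 -0.1526  0.1952] jaw 161.5 w 0.03 F [-2.8 -0.7  1.8] M [-0.43  0.79 -0.14] q6 -0.4
```

```bash
python3 -m handwheel '{"gripper":[0.4,0.4,0.4,0.4,0.4,0.4,0.4,0.4,0.4,0.4],"travel":[[0,0,0],[0,0,0],[0,0,0],[0,0,0],[0,0,0],[0,0,0],[0,0,0],[0,0,0],[0,0,0],[0,0,0]],"spin":[0,0,0,0,0,0,0,0,0,0]}' 20
python3 look.py side
```

```text
t: 14.4
eef_pos: [0.5262, -0.1514, 0.1946]
ee_rot: [3.013, 1.571, -0.451]
force: [0.4, 0.0, -1.0]
width: 0.0613
side [('Y', 0.23, 155.3, 35.3)]
14.45 [ 0.5262 -0.1515  0.1946] jaw 161.5 w 0.0615 F [0.8 0.9 0.3] M [ 0.07 -0.05  0.  ] q6 -0.4
```

```bash
python3 -m handwheel '{"gripper":[0.4,0.4,0.4,0.4,0.4,0.4,0.4,0.4,0.4,0.4],"travel":[[0,0,0],[0,0,0],[0,0,0],[0,0,0],[0,0,0],[0,0,0],[0,0,0],[0,0,0],[0,0,0],[0,0,0]],"spin":[0,0,0,0,0,0,0,0,0,0]}' 20
python3 look.py side
```

```text
t: 15.45
eef_pos: [0.5262, -0.1514, 0.1946]
ee_rot: [0.77, 1.571, -2.693]
force: [-0.0, 0.5, 1.3]
width: 0.0615
side [('Y', 0.1, 149.4, 29.4)]
15.5 [ 0.5262 -0.1514  0.1945] jaw 161.5 w 0.0614 F [-0.4 -0.2 -1.2] M [ 0.18 -0.07  0.03] q6 -0.4
```

```bash
python3 -m handwheel '{"gripper":[0.4,0.4,0.4,0.4,0.4,0.4,0.4,0.4,0.4,0.4],"travel":[[0,0,0],[0,0,0],[0,0,0],[0,0,0],[0,0,0],[0,0,0],[0,0,0],[0,0,0],[0,0,0],[0,0,0]],"spin":[0,0,0,0,0,0,0,0,0,0]}' 20
python3 look.py side
python3 - <<'E'
import cv2
from station import viewer
cv2.imwrite("pics/s7.png",cv2.resize(viewer.grab_frame("side")["pixels"][150:380,230:480],None,fx=2.5,fy=2.5))
E
```

```text
t: 16.5
eef_pos: [0.5262, -0.1514, 0.1946]
ee_rot: [2.437, 1.571, -1.027]
force: [-0.1, -0.5, -0.2]
width: 0.0613
side [('Y', 0.15, 149.1, 29.1)]
16.55 [ 0.5262 -0.1514  0.1946] jaw 161.5 w 0.0616 F [ 0.2  0.1 -1.8] M [ 0.12 -0.08  0.02] q6 -0.4
```

View pics/s7.png

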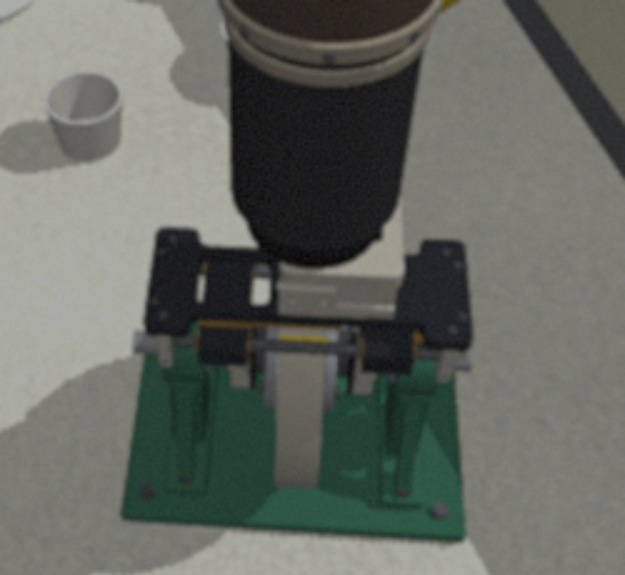

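```bash
python3 -m handwheel '{"gripper":[0.4,0.4,0.4,0.4],"travel":[[0,0,0.09],[0,0,0.18],[0,0,0.24],[0,0,0.24]],"spin":[0,0,0,0]}' 20
python3 look.py
python3 -m handwheel '{"gripper":[0.4,0.4,0.4,0.4,-1,-1,-1,-1,-1,-1],"travel":[[0,0,-0.09],[0,0,-0.18],[0,0,-0.24],[0,0,-0.24],[0,0,-0.24],[0,0,-0.24],[0,0,-0.24],[0,0,-0.24],[0,0,-0.24],[0,0,-0.24]],"spin":[0,0,0,0,0,0,0,0,0,0]}' 20
python3 look.py side
```

```text
t: 17.0
eef_pos: [0.5282, -0.1519, 0.3197]
ee_rot: [-2.93, 1.562, -0.111]
force: [-1.0, 0.1, -0.9]
width: 0.0616
top [('B', 0.07, 71.1, 71.1)]
side [('Y', 0.35, 150.2, 30.2)]
17.1 [ 0.5263 -0.1513  0.315 ] jaw 161.5 w 0.0618 F [-0.2  1.  -1. ] M [ 0.13 -0.02 -0.06] q6 -0.4
t: 18.1
eef_pos: [0.5261, -0.1514, 0.1955]
ee_rot: [-2.656, 1.57, 0.163]
force: [-4.4, 0.7, 6.9]
width: 0.0295
side [('Y', 0.11, 149.0, 29.0)]
18.15 [ 0.5261 -0.1514  0.1954] jaw 161.5 w 0.03 F [-3.2  1.4  6. ] M [ 0.86  1.16 -0.16] q6 -0.4
```

```bash
python3 -m handwheel '{"gripper":[-1,-1,-1,-1,-1,-1,-1,-1,-1,-1,-1,-1,-1,-1,-1,-1,-1],"travel":[[0.004,0.011,0.009],[0.008,0.023,0.017],[0.012,0.036,0.024],[0.016,0.049,0.03],[0.02,0.062,0.034],[0.025,0.076,0.037],[0.03,0.09,0.039],[0.035,0.104,0.04],[0.04,0.118,0.039],[0.044,0.132,0.037],[0.049,0.146,0.034],[0.053,0.159,0.03],[0.058,0.172,0.024],[0.062,0.184,0.017],[0.066,0.196,0.009],[0.07,0.207,0],[0.07,0.207,0]],"spin":[0,0,0,0,0,0,0,0,0,0,0,0,0,0,0,0,0]}' 20
python3 look.py side
```

```text
t: 19.85
eef_pos: [0.5616, -0.0465, 0.1949]
ee_rot: [-1.901, 1.57, 0.92]
force: [-2.1, 0.5, 2.2]
width: 0.0297
side [('B', 0.21, 76.2, 76.2)]
19.9 [ 0.5615 -0.0466  0.195 ] jaw 161.6 w 0.0299 F [-1.9  2.3  2.7] M [ 1.03  0.69 -0.23] q6 -0.58
```

```bash
python3 -m handwheel '{"gripper":[0.4,0.4,0.4,0.4,0.4,0.4,0.4,0.4,0.4,0.4,0.4,0.4,0.4,0.4,0.4],"travel":[[0,0,0],[0,0,0],[0,0,0],[0,0,0],[0,0,0],[0,0,0],[0,0,0],[0,0,0],[0,0,0],[0,0,0],[0,0,0],[0,0,0],[0,0,0],[0,0,0],[0,0,0]],"spin":[0,0,0,0,0,0,0,0,0,0,0,0,0,0,0]}' 20
python3 look.py side
```

```text
t: 21.4
eef_pos: [0.5612, -0.0479, 0.1945]
ee_rot: [0.619, 1.571, -2.845]
force: [0.6, 0.2, -0.1]
width: 0.0613
side [('B', 0.15, 95.1, 95.1), ('Y', 0.18, 93.9, 333.9)]
21.45 [ 0.5612 -0.0479  0.1946] jaw 161.5 w 0.0612 F [ 0.1  0.5 -0.2] M [ 0.08 -0.09 -0.03] q6 -0.58
```

```bash
python3 -m handwheel '{"gripper":[0.4,0.4,0.4,0.4,0.4,0.4,0.4,0.4,0.4,0.4,0.4,0.4,0.4,0.4,0.4],"travel":[[0,0,0],[0,0,0],[0,0,0],[0,0,0],[0,0,0],[0,0,0],[0,0,0],[0,0,0],[0,0,0],[0,0,0],[0,0,0],[0,0,0],[0,0,0],[0,0,0],[0,0,0]],"spin":[0,0,0,0,0,0,0,0,0,0,0,0,0,0,0]}' 20
python3 look.py side
```

```text
t: 22.95
eef_pos: [0.5612, -0.0479, 0.1945]
ee_rot: [0.717, 1.571, -2.747]
force: [1.2, -0.1, 0.2]
width: 0.0612
side [('B', 0.15, 96.6, 96.6), ('Y', 0.19, 95.8, 335.8)]
23.0 [ 0.5612 -0.0479  0.1946] jaw 161.5 w 0.0614 F [-0.1 -0.5  0.9] M [ 0.12 -0.11 -0.01] q6 -0.58
```

```bash
python3 -m handwheel '{"gripper":[-1,-1,-1,-1,-1,-1,-1,-1,-1,-1,-1,-1,-1,-1],"travel":[[0,0,0],[0,0,0],[0,0,0],[0,0,0],[0,0,0],[0,0,0],[-0.004,-0.011,0.009],[-0.008,-0.023,0.017],[-0.012,-0.036,0.024],[-0.016,-0.049,0.03],[-0.02,-0.062,0.034],[-0.024,-0.073,0.037],[-0.024,-0.073,0.037],[-0.024,-0.073,0.037]],"spin":[0,0,0,0,0,0,0,0,0,0,0,0,0,0]}' 20
python3 look.py
python3 - <<'E'
import cv2
from station import viewer
cv2.imwrite("pics/s8.png",cv2.resize(viewer.grab_frame("side")["pixels"][150:380,230:480],None,fx=2.5,fy=2.5))
E
```

```text
t: 24.4
eef_pos: [0.5485, -0.0853, 0.2131]
ee_rot: [0.974, 1.569, -2.49]
force: [-3.7, -0.0, -1.9]
width: 0.0296
top []
side [('Y', 0.32, 124.8, 4.8)]
24.5 [ 0.5485 -0.0852  0.2131] jaw 161.5 w 0.0302 F [-4.3 -1.7 -1.9] M [-0.74  1.37 -0.23] q6 -0.52
```

View pics/s8.png

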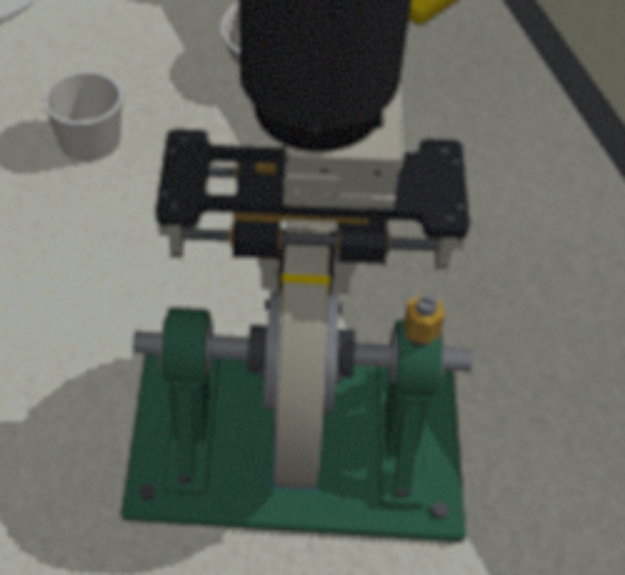

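```bash
python3 -m handwheel '{"gripper":[-1,-1,-1,-1],"travel":[[0.001,0.003,0],[0.001,0.003,0],[0.001,0.003,0],[0.001,0.003,0]],"spin":[0,0,0,0]}' 25
python3 look.py side
python3 -c "
from station import arm
print(arm.job_done())"
```

```text
t: 24.95
eef_pos: [0.549, -0.0837, 0.2129]
ee_rot: [1.019, 1.568, -2.444]
force: [-4.8, -3.8, -1.6]
width: 0.0303
side [('Y', 0.32, 123.8, 3.8)]
25.0 [ 0.549  -0.0838  0.2129] jaw 161.5 w 0.0298 F [-4.1 -3.2 -1.3] M [-1.59  1.32 -0.18] q6 -0.52
the job is handed in; nothing more can be done
None
```

I slackened the lock nut, found the heavy side, and handed the job in at about 25 s. The gripper still holds the rim with the heavy side down to within about 1° by my reading.

- **Nut:** I turned it about 63° by hand with the flats held throughout, which puts it at roughly 1.1–1.3 rad. I inferred that from the tool's turn and did not measure the joint. The wheel ran free afterwards.
- **Finding the heavy side:** From one side the wheel rolled in and stopped with wheel_turn at about 96.2°, twice, and from the other side at about 150.2°. The midpoint is 123.2° and the half-spread is 27°, at the upper end of the stated 20–27°.
- **Final hold:** My last look read wheel_turn at 123.8°, from the yellow line. The fingers were shut on the wheel at 30 mm with a 25 N grip, and the wheel was at rest.
- **Cup, bowl and jar:** The arm kept clear of all three. I did not measure their positions again at the end.
- **Checks that failed or disagreed:**
  - The spotter put the blue mark and stand points a few pixels off, so I fitted the stand from its corners.
  - The blue and yellow lines disagreed by about 1° (up to 2.5° at the start).
  - The top camera was mostly blocked by the arm and twice took something else for the blue line, so I discarded those two readings.

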